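Raise the sash of the resin hood to its working-height marker

ROBOT

A 6-joint arm with a two-finger parallel gripper is mounted at the origin on the work surface. World frame = base frame: x ahead of the robot, y to its left, z up, the work surface at z = 0. Lengths are in mm, angles in rad, forces in N, time in s.
With the tool pointing down it reaches from about 300 to 875 mm from the base axis. Payload 6.4 kg.
Tool frame: the origin (TCP) lies at the very end of the fingers, on their centre line; the grasp point (between the pads) lies 19 mm behind it; z points along the fingers, y is the direction in which the jaws open and shut (so a half turn about z gives the same grasp; the last joint's range is limited). The gripper opens to 85 mm and grips with 20 to 120 N. Pads are 22 mm wide; open, the fingers measure 114 mm over their backs; the gripper's body (76 mm by 85 mm) begins 54 mm behind the grasp point. The pads swing forward as they close: fully open they stand 13 mm farther back than shut.
Start: joints at [-1.55, 0.181, 1.607, -0, 1.354, -0.206], TCP at [129.31, -560.285, 210.188] pointing down, gripper open.
Joint ranges: [-2.99, 2.99], [-0.89, 2.07], [0.3, 2.58], [-1.14, 4.28], [0, 2.63], [-3.12, 3.12]. Speed limits (rad/s): [2.57, 2.57, 3.01, 3.14, 3.14, 3.14].

INTERFACE

Orientations are given as a unit quaternion [w, x, y, z].
In Python, from workcell import ctrl gives the robot as it stands.
- The arm moves only by the tool play_rows, never from a script. Its argument "motion" is a list of rows, each a list of 2 entries, a list of its own where there are three numbers: the shift along the tool's x, y, z in m, then the turn, a rotation vector about the tool's x, y, z in degrees. A call has 1 to 12 rows; each row is the pose to reach, as a shift and turn from the pose measured when the call began, along the tool's axes at that moment; what a row does not reach only later rows make up. A row lasts 1/10 s, in which the tool goes at most 50 mm and 8.59 degrees, less where a joint would pass 70% of its speed; a pose out of reach is approached as far as the arm can. A call with a gripper value outside its range is refused whole. "hand" is the opening, from 0 (shut) to 1 (fully open), set as the call begins (left out, the last holds). The fingers move at their own pace and stop on an object; "newtons" is the grip in N (left out, the last holds). Time passes only in rows, so rows that repeat a pose let the fingers close. It gives the time, the measured TCP pose, the force and the opening at its end, in the units of the state.
- ctrl.state(): the state, without advancing time (a new reading comes with each control period).
- ctrl.camera(name): name is "scene" or "top" or "wrist"; returns (picture, depth): 384x512x3 uint8, blue, green, red; 384x512 float32, mm along the optical axis (not along the pixel's ray), 0 where there is no reading.
- ctrl.camera_model(name): a dict with "fx", "fy", "cx", "cy" (pixels), "R" (3x3) and "t" (3): a world point X has camera coordinates R X + t. Camera axes: x right, y down, z forward; pixel columns grow to the right and rows downward; lengths in mm; the calibration is good to about 2 mm. A picture is of the moment at which its call begins: read the wrist's pose just before it. camera_model takes no time and is no camera call; for the wrist camera it gives the pose at the moment of the call.
- ctrl.finish_job(): hands the job in, once; it reports no verdict.
The state is a dict: "clock": time; "joint_pos": joint angles; "qvel": joint speeds; "joint_torque": joint torques, N m; "tcp_pos": TCP position; "ee_rot": TCP orientation; "ft_force": force on the tool from outside, world axes, zero at the start; "torque": the same for the moment, N m; "finger_gap": opening from 0.0 (shut) to 1.0 (fully open).
Only numpy, scipy, OpenCV 4.12 (cv2) and the standard library are available. Lean on these libraries where they do the work, as an engineer would, in place of code of your own. Each camera call takes 0.05 s, during which the arm holds its last target.

TASK

Get the extraction hood ready for mixing resin: with your fingertips under the lip of its counterweighted front sash, push the sash up until the underside of the lip is level with the pointer of the marker clip on the hood's post, and leave it standing there. Do not let it go past the marker, do not grip the lip, and leave the bottle, cup and jar where they stand.

Things in the scene. Friction and masses are not known exactly. Their poses are not given: they have to be found in the camera images.
- hood: fixed bench-top extraction hood: clear panels in an aluminium frame, 460 wide, 280 deep, 560 high, white hose on its left. Origin on the bench, mid-width, 135 behind the front faces of its two front posts (30 x 30). x points into the hood, y to the left as one faces it, z up. The sash closes the front between the posts; a sill 28 high at its foot stands 7 proud of the posts.
- sash (a joint): height of the sliding front sash in m, 0 to 0.25, up positive: the lip's underside is 55 mm plus this above the bench. Clear pane in an aluminium frame, 396 wide, 260 high, sliding vertically between the posts. Counterweights balance it: it stays at any height; only friction (about 4 N, 3 to 5 with the weights' mismatch) and 15 N per m/s of damping resist. No catch.
- lip_edge (a point): middle of the lip's width, on its underside just behind the rounded nose. The nose (6 mm radius, along the hood's y) ends 6 mm further out (hood -x). It starts 95 to 140 mm above the bench.
- lip: aluminium finger lip along the sash's bottom: a shelf 388 wide (hood y) standing out 49 (hood -x) from the front of the sash, 8 thick, with a 12 mm round nose; its flat underside is level with the sash's bottom. Origin on the underside, in the pane's plane, mid-width (50 behind lip_edge).
- lip_top: the sloping cover over the lip, from the nose (12 mm above the underside) up to the sash's bottom rail (34 mm above the underside), 388 wide. Same origin as the lip.
- marker: working-height marker: dark steel clip round the hood's right front post, 18 high, with a diamond pointer towards the sash and a black thumbscrew (20 diameter) on the outer side, both centred on the marked height, 185 to 275 above the bench. Fixed. Origin on the post's axis at the marked height, to which the lip's underside must come; axes as the hood's.
- resin: loose amber resin bottle, 64 diameter, 170 high, standing on the bench before the hood and to one side. Origin: centre of its underside.
- cup: loose white mixing cup, 76 mm across the rim, 95 high, standing before the hood and to one side. Origin: centre of its underside.
- hardener: loose grey hardener jar, 50 diameter, 85 high, standing before the hood and to one side. Origin: centre of its underside.

How it is judged (in metres and radians):
On the way:
1. the fingertips, bearing on the lip, push the sash upward (contact force between the fingers and lip above 1 N and velocity of joint sash above 0.004 m/s), for 0.2 s.
At the end, for the whole second after the job is handed in: The sash stands still with the underside of its lip within 10 mm of the marker's pointer, up or down; bottle, cup and jar are within 30 mm of where they stood (z of lip_edge in the frame of marker between -0.01 and 0.01 m and velocity of joint sash between -0.005 and 0.005 m/s and distance of each of resin, cup, hardener from where it was at the start of the episode below 0.03 m); the robot touches nothing.
It fails at once if the sash is pushed more than 25 mm past the marker (z of lip_edge in the frame of marker above 0.025 m).
It fails at once if the lip is gripped (fingers press its underside and its top at once) (contact force between the fingers and lip above 1.5 N and contact force between the fingers and lip_top above 1.5 N).
It fails at once if bottle, cup or jar is moved, lifted or tipped (distance of any of resin, cup, hardener from where it was at the start of the episode above 0.03 m or angle between any of resin, cup, hardener's own z axis and vertical above 0.35 rad).
It also fails if it takes over 48 s, if anything falls off the work surface, if the arm or the gripper's body presses on something with over 40 N, if the wrist force passes 120 N, or if a joint passes its speed limit or range.

## Working session

There is one attempt and no reset: what is moved stays moved. The work goes in short steps, Python scripts to look and compute and a tool call to move; the robot and the scene stay as the last step left them, time stands still between calls to the robot, and variables do not carry over. Pictures are saved under pics/ and viewed, and the job is handed in when it is done.

Besides the shell and the picture viewer there is one more tool, called by a JSON object that holds its "name" and its "arguments". play_rows: Moves the arm, as the interface text tells. Its arguments: {"type":"object","properties":{"motion":{"type":"array","items":{"type":"array"}},"hand":{"type":"number"},"newtons":{"type":"number"}},"required":["motion"]}

```bash
mkdir -p pics
python3 - <<'E'
from workcell import ctrl
import cv2,numpy as np
s=ctrl.state();print(s)
for n in("scene","top","wrist"):
    m=ctrl.camera_model(n);print(n,m)
    p,d=ctrl.camera(n);cv2.imwrite(f"pics/{n}0.png",p);np.savez(f"{n}0.npz",p=p,d=d,**m)
E
```

```text
{'clock': 0.0, 'joint_pos': array([-1.55029815e+00,  1.81553412e-01,  1.60799217e+00, -9.85853614e-07,
        1.35380458e+00, -2.06309779e-01]), 'qvel': array([ 0.00113139,  0.00149496,  0.00081072,  0.00128647, -0.00118188,
        0.00105427]), 'joint_torque': array([-1.48331787e-04, -4.44871724e+01, -3.51332724e+01, -2.94391566e-04,
        9.18369245e-03, -1.20132111e-05]), 'tcp_pos': array([ 129.29835524, -559.67521913,  209.28488371]), 'ee_rot': array([-8.75010635e-04,  9.93576261e-01,  1.13161126e-01,  8.10449095e-05]), 'ft_force': array([ 0.74243685, -0.41996581,  0.4016306 ]), 'torque': array([-0.00241653, -0.01153961, -0.02507872]), 'finger_gap': 1.002480507246502}
scene {'fx': 417.35554335640717, 'fy': 417.35554335640717, 'cx': 252.36165186065884, 'cy': 191.16557535475553, 'R': array([[ 9.00153873e-01, -4.35571901e-01,  3.52472373e-04],
       [-3.99172688e-01, -8.25254477e-01, -3.99519978e-01],
       [ 1.74310556e-01,  3.59488759e-01, -9.16724420e-01]]), 't': array([-516.73787474,  266.37655864, 1042.52839473])}
top {'fx': 465.4650215647254, 'fy': 465.4650215647254, 'cx': 258.2639664913222, 'cy': 191.75571671096245, 'R': array([[-2.45649644e-02, -9.99688352e-01, -4.44534905e-03],
       [-9.87946444e-01,  2.49557678e-02, -1.52771179e-01],
       [ 1.52834505e-01,  6.38948218e-04, -9.88251590e-01]]), 't': array([ -23.49843537,  605.41885619, 1447.2424824 ])}
wrist {'fx': 284.7220928643335, 'fy': 284.7220928643335, 'cx': 250.23316943502817, 'cy': 190.77022839801157, 'R': array([[ 2.24137620e-01, -9.74557289e-01, -6.45977697e-04],
       [-9.40528197e-01, -2.16484831e-01,  2.61803417e-01],
       [-2.55282273e-01, -5.80724344e-02, -9.65121005e-01]]), 't': array([-574.3998076 ,  -34.57350843,  377.96962764])}
```

View pics/scene0.png

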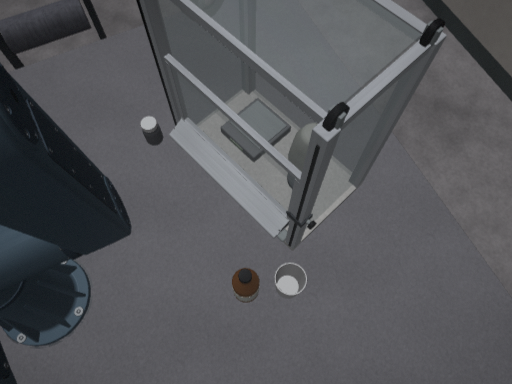

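View pics/top0.png

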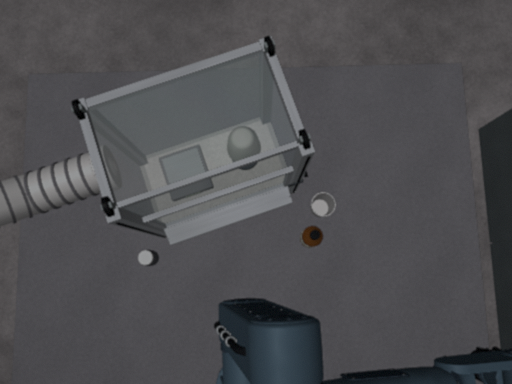

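View pics/wrist0.png

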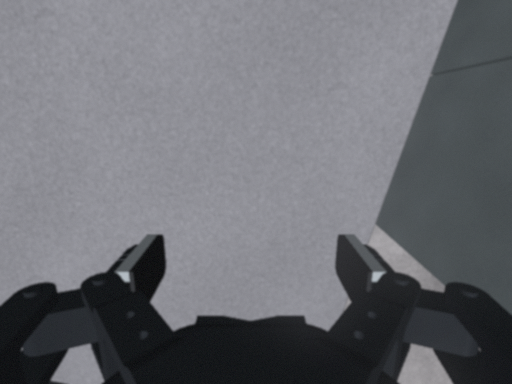

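```bash
cat > h.py <<'E'
import numpy as np,cv2
def load(n): return dict(np.load(n+"0.npz"))
def pt(c,u,v,d=None):
    d=c['d'][v,u] if d is None else d
    X=np.array([(u-c['cx'])/c['fx'],(v-c['cy'])/c['fy'],1])*d
    return c['R'].T@(X-c['t'])
def ray_z(c,u,v,z):
    r=c['R'].T@np.array([(u-c['cx'])/c['fx'],(v-c['cy'])/c['fy'],1]);o=-c['R'].T@c['t']
    return o+r*(z-o[2])/r[2]
E
python3 - <<'E'
from h import *
t=load("top");s=load("scene")
cv2.imwrite("pics/t_z.png",cv2.resize(t['p'][110:280,100:350],(800,544),interpolation=cv2.INTER_CUBIC))
cv2.imwrite("pics/s_z.png",cv2.resize(s['p'][100:270,150:350],None,fx=3.5,fy=3.5,interpolation=cv2.INTER_CUBIC)[:600,:800])
for k in [(180,236),(180,230),(230,222),(230,212),(285,200),(285,194)]: print('top',k,pt(t,*k).round(1))
for k in [(185,128),(180,135),(230,180),(235,175),(275,220),(285,215),(300,217),(296,235),(312,225)]: print('scene',k,pt(s,*k).round(1))
for n,k in(("hard",(146,257)),("cup",(320,208)),("res",(314,235))): print(n,pt(t,*k).round(1))
E
```

```text
top (180, 236) [464.1 198.6 128.1]
top (180, 230) [481.  196.4 141.2]
top (230, 222) [502.3  48.4 128.7]
top (230, 212) [531.1  47.2 140.7]
top (285, 200) [ 564.8 -118.8  128.1]
top (285, 194) [ 581.5 -118.8  138.6]
scene (185, 128) [486.1 217.3 140.2]
scene (180, 135) [467.5 209.8 130.1]
scene (230, 180) [529.7  34.3 135.2]
scene (235, 175) [544.7  36.6 145.5]
scene (275, 220) [ 581.  -107.3  138.7]
scene (285, 215) [ 605.8 -109.1  147.8]
scene (300, 217) [ 608.6 -155.7  246. ]
scene (296, 235) [ 610.4 -158.6  128.3]
scene (312, 225) [ 629.  -176.4  223.2]
hard [405.2 309.5  87.4]
cup [ 551.8 -239.4    7. ]
res [ 454.8 -197.   169.4]
```

View pics/t_z.png

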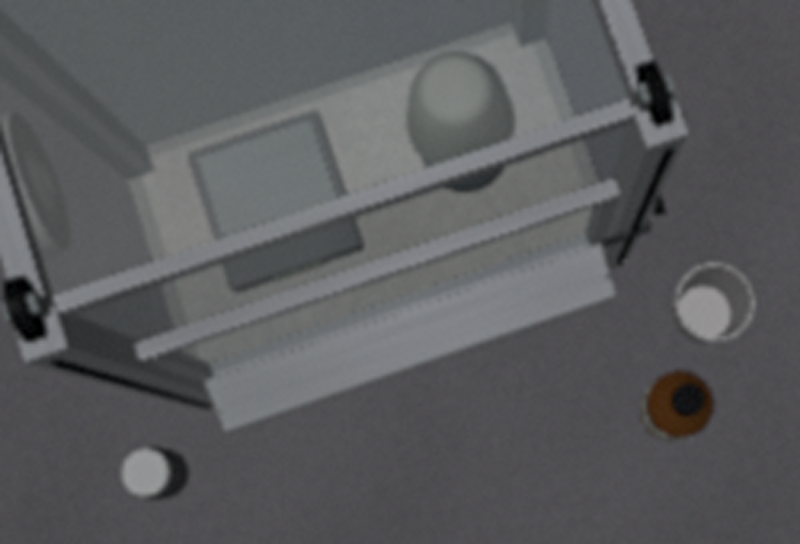

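View pics/s_z.png

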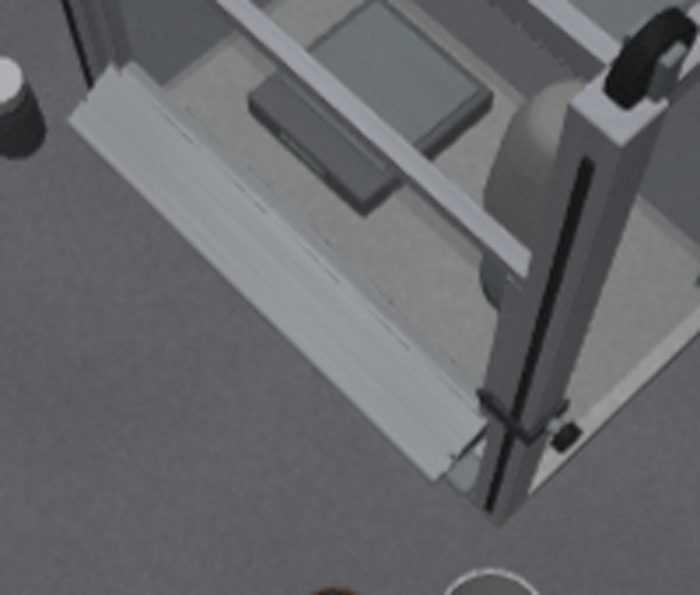

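```bash
cat >> h.py <<'E'
def cloud(c):
    v,u=np.mgrid[:384,:512];d=c['d']
    X=np.stack([(u-c['cx'])/c['fx']*d,(v-c['cy'])/c['fy']*d,d],-1)-c['t']
    P=X@c['R'];P[d==0]=np.nan
    return P
E
python3 - <<'E'
from h import *
for n in("top","scene"):
    c=load(n);P=cloud(c)
    poly={"top":[(173,233),(172,228),(285,190),(288,196)],"scene":[(178,132),(184,127),(283,213),(278,222)]}[n]
    m=np.zeros((384,512),np.uint8);cv2.fillPoly(m,[np.array(poly)],1)
    Q=P[(m>0)];Q=Q[(Q[:,2]>110)&(Q[:,2]<175)]
    A=np.c_[Q[:,:2],np.ones(len(Q))];k=np.ones(len(Q),bool)
    for _ in range(6):
        s=np.linalg.lstsq(A[k],Q[k,2],rcond=None)[0];r=Q[:,2]-A@s;k=abs(r)<2.5*max(r[k].std(),.3)
    print(n,len(Q),k.sum(),s,"yaw",np.degrees(np.arctan2(s[1],s[0])),"slope",np.hypot(*s[:2]),r[k].std())
    # profile
    yaw=np.arctan2(s[1],s[0]);e=np.array([np.cos(yaw),np.sin(yaw)]);f=np.array([-e[1],e[0]])
    W=P.reshape(-1,3);X=W[:,:2]@e;Y=W[:,:2]@f
    mid=(Y> -150)&(Y<0)&(W[:,2]>0)
    for x in range(460,620,6):
        q=W[mid&(abs(X-x)<3)];
        if len(q): print(x,len(q),np.percentile(q[:,2],[5,25,50,75,95]).round(0))
E
```

```text
top 816 798 [   0.50279674    0.16148533 -134.75510788] yaw 17.80567656337133 slope 0.5280928670337915 2.8573158468790827
460 39 [0. 1. 3. 4. 8.]
466 43 [0. 2. 3. 4. 6.]
472 45 [1. 1. 2. 5. 8.]
478 51 [0. 2. 3. 4. 6.]
484 52 [0. 1. 2. 4. 6.]
490 114 [  1.   3. 122. 125. 129.]
496 141 [  2.   8. 125. 128. 131.]
502 117 [  1. 126. 129. 132. 135.]
508 100 [128. 131. 133. 135. 138.]
514 108 [131. 134. 136. 139. 142.]
520 108 [135. 137. 140. 142. 145.]
526 107 [138. 141. 143. 146. 148.]
532 109 [141. 143. 146. 149. 152.]
538 227 [145. 150. 362. 373. 376.]
544 720 [161. 214. 273. 328. 375.]
550 121 [371. 372. 374. 375. 377.]
556 1236 [364. 416. 475. 526. 561.]
562 203 [557. 559. 560. 561. 563.]
568 168 [554. 556. 557. 559. 561.]
574 193 [553. 555. 557. 558. 559.]
580 200 [553. 555. 556. 558. 559.]
586 194 [554. 556. 557. 558. 559.]
592 191 [553. 555. 556. 558. 559.]
598 200 [554. 555. 556. 557. 559.]
604 196 [554. 555. 557. 558. 560.]
610 195 [554. 555. 557. 558. 559.]
616 195 [554. 555. 556. 558. 560.]
scene 1279 1256 [   0.50165902    0.16065023 -134.99951815] yaw 17.75703584258803 slope
[... 229 characters left out ...]
02 210 [  0.   3. 128. 130. 132.]
508 218 [  1.   3. 131. 133. 136.]
514 201 [  0.   3. 134. 137. 139.]
520 186 [  1. 136. 138. 140. 142.]
526 154 [139. 141. 142. 143. 145.]
532 154 [142. 144. 145. 147. 148.]
538 358 [146. 149. 364. 371. 375.]
544 2103 [157. 213. 272. 322. 374.]
550 184 [372. 373. 374. 375. 376.]
556 3667 [376. 427. 481. 526. 559.]
562 445 [396. 477. 560. 561. 562.]
568 170 [556. 558. 559. 560. 561.]
574 257 [555. 556. 557. 557. 558.]
580 249 [555. 556. 557. 557. 558.]
586 229 [555. 556. 557. 557. 558.]
592 234 [555. 556. 557. 557. 558.]
598 220 [555. 556. 557. 557. 558.]
604 207 [555. 556. 557. 557. 558.]
610 193 [555. 556. 557. 557. 558.]
616 181 [555. 556. 557. 557. 558.]
```

Run:
```python
from h import *
s=load("scene");t=load("top")
a=cv2.convertScaleAbs(s['p'][195:255,270:330],alpha=2.0);b=cv2.convertScaleAbs(t['p'][155:215,270:330],alpha=2.0)
cv2.imwrite("pics/m.png",np.hstack([cv2.resize(a,(400,400),interpolation=cv2.INTER_NEAREST)]+[cv2.resize(b,(400,400),interpolation=cv2.INTER_NEAREST)]))
yaw=np.radians(17.78);e=np.array([np.cos(yaw),np.sin(yaw)]);f=np.array([-e[1],e[0]])
for n,c in(("s",s),("t",t)):
    P=cloud(c);W=P.reshape(-1,3);X=W[:,:2]@e;Y=W[:,:2]@f
    k=(W[:,2]>118)&(W[:,2]<150)&(X>488)&(X<535);y=np.sort(Y[k]);print(n,y[:4],y[-4:],np.percentile(y,[1,99]))
    k=(W[:,2]>545)&(W[:,2]<565); y=Y[k];print("top frame",np.percentile(y,[.5,99.5]),np.percentile(X[k],[.5,99.5]))
P=cloud(s)
for v in range(208,234,1):
  row=[]
  for u in range(284,318,3):
    p=P[v,u];row.append("%4d,%4d,%3d"%(p[:2]@e,p[:2]@f,p[2]))
  print(v,' | '.join(row))
```

```text
s [-341.27063044 -340.72145668 -340.68234626 -340.59300239] [107.88595931 108.76479549 117.06299404 117.46665223] [-325.86468006   90.5789415 ]
top frame [-339.48248322   -5.93781278] [176.59385573 803.77671972]
t [-335.7895286  -334.55022893 -330.30153625 -326.8763862 ] [108.73913238 110.03463836 115.15702007 116.6939843 ] [-303.33972378   82.56920777]
top frame [-535.37034746  112.25355396] [ 21.66131641 803.99303489]
208  543,-282,181 |  544,-289,193 |  540,-299,219 |  532,-312,256 |  533,-318,266 |  529,-327,289 |  532,-332,293 |  532,-338,304 |  539,-340,296 |  553,-340,271 |  594,-328,175 |  609,-328,150
209  544,-282,173 |  544,-290,186 |  540,-300,214 |  532,-312,251 |  531,-320,266 |  529,-328,286 |  532,-332,288 |  532,-339,300 |  542,-340,285 |  555,-340,263 |  596,-328,166 |  611,-329,140
210  544,-283,168 |  544,-290,182 |  540,-300,207 |  531,-313,247 |  532,-320,260 |  530,-328,278 |  532,-333,283 |  532,-339,295 |  542,-340,279 |  555,-341,256 |  598,-328,156 |  613,-328,129
211  543,-283,163 |  531,-300,217 |  540,-301,203 |  531,-314,244 |  531,-321,256 |  529,-329,
[... 3667 characters left out ...]
34,159 |  533,-340,170 |  547,-340,142 |  593,-326, 14 |  598,-332, 18 |  604,-337, 15 |  615,-341,  1 |  622,-346, -3
231  547,-293, 30 |  556,-296, 17 |  531,-320,123 |  529,-328,146 |  532,-334,153 |  534,-340,161 |  549,-340,131 |  590,-329, 19 |  597,-334, 14 |  602,-339, 16 |  614,-342, -2 |  619,-348,  0
232  545,-295, 28 |  533,-311, 92 |  531,-320,115 |  529,-329,140 |  532,-335,146 |  535,-340,151 |  551,-340,118 |  590,-330, 13 |  594,-336, 16 |  602,-340, 10 |  612,-344, -2 |  616,-350,  1
233  545,-296, 24 |  532,-312, 88 |  531,-321,109 |  529,-330,134 |  532,-336,141 |  537,-341,142 |  551,-341,111 |  588,-332, 13 |  593,-338, 15 |  603,-341,  1 |  609,-346,  0 |  614,-352,  2
```

View pics/m.png

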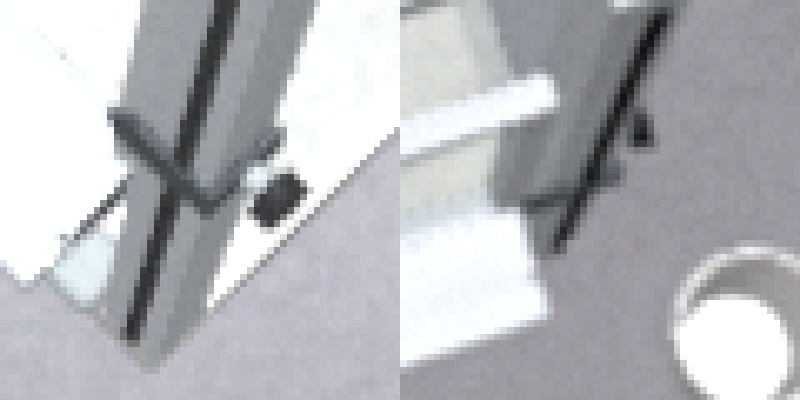

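{"name": "play_rows", "arguments": {"motion": [[[0.03,-0.025,-0.02],[0,0,0]],[[0.06,-0.05,-0.04],[0,0,0]],[[0.09,-0.075,-0.06],[0,0,0]],[[0.12,-0.1,-0.08],[0,0,0]],[[0.15,-0.12,-0.1],[0,0,0]],[[0.18,-0.14,-0.12],[0,0,0]],[[0.18,-0.14,-0.12],[0,0,0]]], "hand": 0}}

```text
clock: 0.85
tcp_pos: [276.0, -381.6, 333.1]
ee_rot: [0.002, 0.993, 0.115, 0.001]
ft_force: [-0.3, -0.6, 0.3]
finger_gap: -0.003
```

```bash
cat >> h.py <<'E'
yaw=np.radians(17.78);E_=np.array([np.cos(yaw),np.sin(yaw)]);F_=np.array([-E_[1],E_[0]])
def show():
    from workcell import ctrl
    from scipy.spatial.transform import Rotation as Ro
    s=ctrl.state();q=s['ee_rot'];R=Ro.from_quat([q[1],q[2],q[3],q[0]]).as_matrix();p=s['tcp_pos']
    print("t",s['clock'],"tcp",p.round(1),"hoodXY",(p[:2]@E_).round(1),(p[:2]@F_).round(1));print("R",R.round(3).tolist());print("q",s['joint_pos'].round(3),"F",s['ft_force'].round(1),"gap",round(s['finger_gap'],3))
    return s,R
def goal(XYZ,elev=0.,dyaw=0.):
    """shift(m)/rotvec(deg) in tool axes to TCP at hoodX,hoodY,z; tool z fwd (elev deg up), tool x up"""
    from scipy.spatial.transform import Rotation as Ro
    s,R=show();a=yaw+np.radians(dyaw);b=np.radians(elev)
    z=np.array([np.cos(a)*np.cos(b),np.sin(a)*np.cos(b),np.sin(b)]);y=np.array([np.sin(a),-np.cos(a),0]);x=np.cross(y,z)
    T=np.c_[x,y,z];w=np.r_[XYZ[0]*E_+XYZ[1]*F_,XYZ[2]]
    print("goal world",w.round(1),"shift",(R.T@(w-s['tcp_pos'])/1000).round(4),"rot",np.degrees(Ro.from_matrix(R.T@T).as_rotvec()).round(2))
E
python3 -c "
from h import *
goal((400,-180,330))"
```

```text
t 0.85 tcp [ 276.  -381.6  333.1] hoodXY 146.3 -447.7
R [[0.973, 0.229, 0.003], [0.229, -0.973, -0.003], [0.002, 0.004, -1.0]]
q [-1.199 -0.142  1.69   0.002  1.589  0.141] F [-0.3 -0.6  0.3] gap -0.003
goal world [435.9 -49.3 330. ] shift [ 0.2317 -0.2869  0.0025] rot [ 3.73 89.83 -3.38]
```

{"name": "play_rows", "arguments": {"motion": [[[0,0,0],[0,8,0]],[[0,0,0],[0,16,0]],[[0,0,0],[0,24,0]],[[0,0,0],[0,32,0]],[[0,0,0],[0,40,0]],[[0,0,0],[0,40,0]]]}}

```text
clock: 1.45
tcp_pos: [273.4, -382.1, 330.1]
ee_rot: [-0.04, 0.933, 0.105, 0.342]
ft_force: [0.8, 0.2, -0.5]
finger_gap: 0.002
```

```bash
python3 -c "
from h import *
goal((146,-447,330))"
```

```text
t 1.45 tcp [ 273.4 -382.1  330.1] hoodXY 143.7 -447.3
R [[0.744, 0.223, 0.631], [0.168, -0.975, 0.146], [0.647, -0.002, -0.762]]
q [-1.709 -0.18   1.888  0.655  1.695 -0.366] F [ 0.8  0.2 -0.5] gap 0.002
goal world [ 275.5 -381.1  330. ] shift [ 0.0017 -0.0005  0.0015] rot [ 4.54 49.63 -2.25]
```

{"name": "play_rows", "arguments": {"motion": [[[0.023,-0.016,0.0045],[0.7,8,-0.3]],[[0.046,-0.032,0.009],[1.4,16,-0.6]],[[0.07,-0.048,0.0135],[2.1,24,-1]],[[0.093,-0.064,0.018],[3,32,-1.4]],[[0.116,-0.08,0.0225],[3.8,40,-1.8]],[[0.14,-0.095,0.027],[4.5,49.5,-2.2]],[[0.14,-0.095,0.027],[4.5,49.5,-2.2]]]}}

```text
clock: 2.15
tcp_pos: [374.6, -259.0, 398.5]
ee_rot: [-0.113, 0.699, 0.108, 0.698]
ft_force: [-0.3, 0.2, 0.6]
finger_gap: -0.002
```

```bash
python3 -c "
from h import *
goal((370,-180,330))"
```

```text
t 2.15 tcp [ 374.6 -259.   398.5] hoodXY 277.6 -361.0
R [[0.002, 0.308, 0.951], [-0.007, -0.951, 0.308], [1.0, -0.007, 0.001]]
q [-1.758 -0.085  2.231  1.282  1.985 -0.629] F [-0.3  0.2  0.6] gap -0.002
goal world [407.3 -58.4 330. ] shift [-0.0699 -0.1802  0.0929] rot [-0.16 -0.03 -0.42]
```

{"name": "play_rows", "arguments": {"motion": [[[0,-0.04,0.01],[0,0,0]],[[0,-0.08,0.02],[0,0,0]],[[0,-0.12,0.03],[0,0,0]],[[0,-0.15,0.06],[0,0,0]],[[0,-0.18,0.09],[0,0,0]],[[0,-0.18,0.09],[0,0,0]]]}}

```text
clock: 2.75
tcp_pos: [417.2, -78.2, 412.1]
ee_rot: [-0.12, 0.703, 0.121, 0.691]
ft_force: [-0.6, 0.8, -0.4]
finger_gap: 0.0
```

```bash
python3 -c "
from h import *
goal((400,-180,200))
from workcell import ctrl
p,d=ctrl.camera('scene');cv2.imwrite('pics/s1.png',p)
p,d=ctrl.camera('wrist');cv2.imwrite('pics/w1.png',p)
"
```

```text
t 2.75 tcp [417.2 -78.2 412.1] hoodXY 373.4 -201.8
R [[0.016, 0.337, 0.942], [0.004, -0.942, 0.337], [1.0, -0.002, -0.016]]
q [-1.682 -0.724  2.574  1.42   2.001 -0.314] F [-0.6  0.8 -0.4] gap 0.0
goal world [435.9 -49.3 200. ] shift [-0.2116 -0.0205  0.0308] rot [-1.89  0.94 -0.1 ]
```

View pics/s1.png

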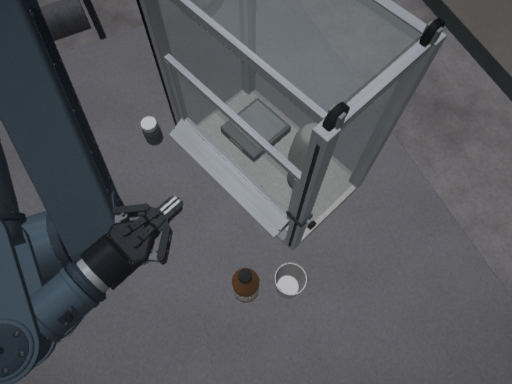

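View pics/w1.png

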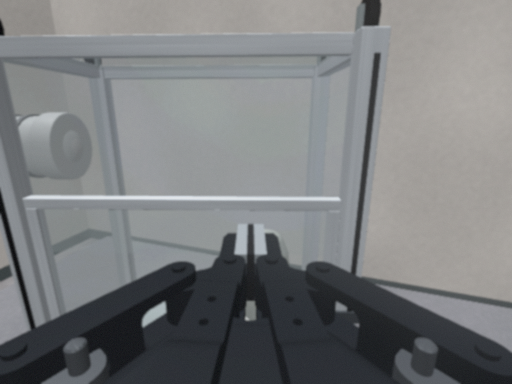

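```bash
cat > kin.py <<'E'
import numpy as np
from scipy.spatial.transform import Rotation as Ro
from scipy.optimize import least_squares
D=[([-1.5503,.18155,1.60799,0,1.3538,-.2063],[129.3,-559.7,209.3]),
([-1.199,-0.142,1.69,0.002,1.589,0.141],[276.,-381.6,333.1]),
([-1.709,-0.18,1.888,0.655,1.695,-0.366],[273.4,-382.1,330.1]),
([-1.758,-0.085,2.231,1.282,1.985,-0.629],[374.6,-259.,398.5]),
([-1.682,-0.724,2.574,1.42,2.001,-0.314],[417.2,-78.2,412.1])]
def fk(q,P):
    a,h,L2,b,L3,d=P
    R1=Ro.from_euler('z',q[0]);R2=R1*Ro.from_euler('y',q[1]);R3=R2*Ro.from_euler('y',q[2])
    R4=R3*Ro.from_euler('z',s4*q[3]);R5=R4*Ro.from_euler('y',q[4]);R6=R5*Ro.from_euler('z',s6*q[5])
    el=R1.apply([a,0,h])+R2.apply([0,0,L2]);w=el+R3.apply([b,0,L3])
    return w+R5.apply([0,0,d]),R6.as_matrix(),w,el
if 1:
  best=None
  for s4_ in(1,-1):
    s4=s4_;s6=1
    r=least_squares(lambda P:np.concatenate([fk(q,P)[0]-p for q,p in D]),[0,330,300,0,350,250])
    if best is None or r.cost<best[0]: best=(r.cost,s4_,r.x)
  s4=best[1];P=best[2]
E
python3 - <<'E'
from kin import *
import kin
print(best)
for q,p in D: print((fk(q,P)[0]-p).round(1), fk(q,P)[1].round(3).tolist(),"w",fk(q,P)[2].round(0),fk(q,P)[3].round(0))
E
```

```text
(np.float64(18393.563393681354), 1, array([-180.41200652,  285.669706  ,  427.58900561,  -64.88380338,
        693.21856989,  456.26972864]))
[-117.3  -27.   -46.4] [[-0.225, 0.974, -0.0], [0.974, 0.225, 0.002], [0.002, 0.0, -1.0]] w [  12. -587.  619.] [ -2. 103. 706.]
[-110.7  -39.9    0.3] [[-0.229, 0.973, 0.004], [0.973, 0.229, -0.004], [-0.004, 0.003, -1.0]] w [ 164. -420.  790.] [-88. 224. 709.]
[-46.2  13.8  -2.2] [[-0.222, 0.744, 0.63], [0.975, 0.168, 0.145], [0.002, 0.647, -0.763]] w [ -60. -434.  676.] [ 35. 255. 706.]
[-15.    6.2  -9.4] [[-0.308, 0.002, 0.951], [0.951, -0.007, 0.308], [0.007, 1.0, 0.0]] w [ -74. -393.  389.] [ 40. 213. 712.]
[-12.   12.3  57.8] [[-0.336, 0.016, 0.942], [0.942, 0.004, 0.336], [0.002, 1.0, -0.016]] w [ -24. -219.  477.] [ 51. 461. 606.]
```

```bash
python3 - <<'E'
s=open('kin.py').read()
s=s.replace("a,h,L2,b,L3,d=P","a,h,L2,b,L3,d,c,x4,y4,x5=P").replace("[b,0,L3])","[b,c,L3])+R4.apply([x4,y4,0])").replace("R5.apply([0,0,d])","R5.apply([x5,0,d])").replace("[0,330,300,0,350,250]","[0,330,300,0,350,250,0,0,0,0]").replace("- p for q,p in D])","-p for q,p in D]+[0.01*np.array(P)[[0,3,7,8,9]]])").replace("-p for q,p in D])","-p for q,p in D]+[0.01*np.array(P)[[0,3,7,8,9]]])")
open('kin.py','w').write(s)
E
python3 - <<'E'
from kin import *
print(best[0],best[1],P.round(1))
for q,p in D: print((fk(q,P)[0]-p).round(1),"w",fk(q,P)[2].round(0),fk(q,P)[3].round(0))
E
```

```text
0.4161759949118543 1 [ 2.000e-01  3.130e+02  4.381e+02  8.530e+01  5.135e+02  3.406e+02
  1.177e+02 -6.000e-01  1.000e-01 -6.000e-01]
[ 0.   0.  -0.1] w [ 129. -560.  550.] [  2. -79. 744.]
[-0.   0.1  0.1] w [ 275. -380.  674.] [-22.  58. 747.]
[-0.1 -0.2 -0.1] w [  59. -431.  590.] [ 11.  77. 744.]
[-0.  0.  0.] w [  50. -363.  399.] [  7.  36. 749.]
[0.1 0.  0.1] w [  96. -192.  418.] [ 32. 288. 641.]
```

```bash
cat >> kin.py <<'E'
lo=np.array([-2.99,-.89,.3,-1.14,0,-3.12])+.03;hi=np.array([2.99,2.07,2.58,4.28,2.63,3.12])-.03
yw=np.radians(17.78);e_=np.array([np.cos(yw),np.sin(yw)]);f_=np.array([-e_[1],e_[0]])
def pose(X,Y,z,elev,dyaw):
    a=yw+np.radians(dyaw);b=np.radians(elev)
    zz=np.array([np.cos(a)*np.cos(b),np.sin(a)*np.cos(b),np.sin(b)]);y=np.array([np.sin(a),-np.cos(a),0]);x=np.cross(y,zz)
    # FK frame: cols x6=-y_tool, y6=x_tool
    return np.r_[X*e_+Y*f_,z],np.c_[-y,x,zz]
def ik(pp,RR,q0):
    def f(q):
        p,R,w,el=fk(q,P);return np.r_[p-pp,300*(Ro.from_matrix(R.T@RR)).as_rotvec()]
    r=least_squares(f,np.clip(q0,lo+1e-3,hi-1e-3),bounds=(lo,hi));return r.x,np.abs(r.fun).max()
E
python3 - <<'E'
from kin import *
q0=D[-1][0]
for Y in(-110,-180,-230,60):
 for el in(0,-15,-30):
  for dy in(-30,0,30,60):
   out=[]
   for z in(90,210):
    bb=None
    for st in(q0,[-1.,.3,2.2,2.2,1.2,0],[-.6,0,2.4,2.8,1.2,0]):
     q,er=ik(*pose(515,Y,z,el,dy),st)
     if bb is None or er<bb[1]: bb=(q,er)
    out.append((bb[0].round(2).tolist(),round(bb[1],1),fk(bb[0],P)[2].round(0).tolist()))
   if max(o[1] for o in out)<1: print(Y,el,dy,out)
E
```

```text
-110 0 -30 [([0.04, 0.88, 2.37, 3.39, 1.68, -1.54], np.float64(0.0), [191.0, 125.0, 91.0]), ([0.04, 0.32, 2.54, 3.4, 1.31, -1.64], np.float64(0.0), [191.0, 125.0, 211.0])]
-110 0 30 [([-0.93, 0.82, 2.13, 1.38, 1.61, -1.38], np.float64(0.0), [295.0, -200.0, 91.0]), ([-0.93, 0.44, 2.25, 1.4, 1.66, -1.12], np.float64(0.0), [295.0, -200.0, 211.0])]
-110 0 60 [([-0.78, 0.91, 1.73, 1.06, 1.83, -1.14], np.float64(0.0), [452.0, -280.0, 91.0]), ([-0.78, 0.64, 1.82, 1.11, 1.91, -0.97], np.float64(0.0), [452.0, -280.0, 210.0])]
-110 -15 30 [([-0.9, 0.55, 2.22, 1.33, 1.39, -1.19], np.float64(0.0), [303.0, -191.0, 179.0]), ([-0.9, 0.16, 2.28, 1.28, 1.47, -0.87], np.float64(0.0), [303.0, -191.0, 299.0])]
-110 -15 60 [([-0.76, 0.71, 1.81, 0.98, 1.65, -1.05], np.float64(0.0), [454.0, -269.0, 179.0]), ([-0.76, 0.45, 1.86, 1.0, 1.77, -0.87], np.float64(0.0), [454.0, -269.0, 299.0])]
-110 -30 0 [([-0.65, 0.08, 2.54, 1.83, 0.82, -0.99], np.float64(0.0), [243.0, -37.0, 261.0]), ([-0.65, -0.44, 2.53, 1.31, 0.82, -0.25], np.float64(0.0), [243.0, -37.0, 380.0])]
-110 -30 30 [([-0.8, 0.29, 2.25, 1.21, 1.18, 
[... 4522 characters left out ...]
]
60 -15 30 [([-0.6, 0.49, 2.45, 1.66, 1.29, -1.37], np.float64(0.0), [251.0, -29.0, 179.0]), ([-0.6, -0.08, 2.54, 1.51, 1.28, -0.86], np.float64(0.0), [251.0, -29.0, 299.0])]
60 -15 60 [([-0.55, 0.59, 2.08, 1.16, 1.48, -1.13], np.float64(0.0), [402.0, -107.0, 179.0]), ([-0.55, 0.27, 2.13, 1.15, 1.59, -0.88], np.float64(0.0), [402.0, -107.0, 299.0])]
60 -30 30 [([-0.46, 0.14, 2.47, 1.52, 0.98, -0.95], np.float64(0.0), [274.0, -4.0, 261.0]), ([-0.46, -0.33, 2.46, 1.23, 1.08, -0.41], np.float64(0.0), [274.0, -4.0, 380.0])]
60 -30 60 [([-0.46, 0.37, 2.13, 1.06, 1.3, -0.92], np.float64(0.0), [409.0, -74.0, 261.0]), ([-0.46, 0.07, 2.12, 1.01, 1.45, -0.66], np.float64(0.0), [409.0, -74.0, 381.0])]
```

Run:
```python
from kin import *
q=np.array(D[-1][0])
for g in[(373,-202,412,0,12),(400,-163,380,-10,25),(400,-163,300,-10,25),(400,-163,200,-10,25),(400,-163,120,-10,25),(400,-163,75,-10,25),(460,-135,75,-10,25),(515,-110,75,-10,25),(515,-110,100,-10,25),(515,-110,205,-10,25)]:
    q,er=ik(*pose(*g),q);print(g,q.round(2),round(er,2),fk(q,P)[2].round(0),fk(q,P)[3].round(0))
import sys
from h import goal
goal((400,-163,300),-10,25)
```

```text
(373, -202, 412, 0, 12) [-1.56 -0.41  2.44  1.33  2.02 -0.51] 0.0 [ 121. -247.  412.] [ -3. 175. 715.]
(400, -163, 380, -10, 25) [-1.33 -0.31  2.31  1.18  1.94 -0.55] 0.0 [ 184. -260.  439.] [-32. 132. 730.]
(400, -163, 300, -10, 25) [-1.33 -0.11  2.36  1.1   1.84 -0.79] 0.0 [ 184. -261.  360.] [-12.  48. 748.]
(400, -163, 200, -10, 25) [-1.33  0.22  2.36  1.05  1.68 -1.09] 0.0 [ 184. -261.  260.] [ 23. -94. 740.]
(400, -163, 120, -10, 25) [-1.33  0.52  2.31  1.04  1.56 -1.29] 0.0 [ 184. -261.  180.] [  51. -210.  694.]
(400, -163, 75, -10, 25) [-1.33  0.68  2.26  1.04  1.5  -1.39] 0.0 [ 185. -261.  135.] [  65. -266.  655.]
(460, -135, 75, -10, 25) [-1.12  0.68  2.26  1.24  1.46 -1.37] 0.0 [ 233. -216.  135.] [ 118. -247.  655.]
(515, -110, 75, -10, 25) [-0.93  0.68  2.24  1.43  1.42 -1.34] 0.0 [ 278. -175.  135.] [ 165. -220.  654.]
(515, -110, 100, -10, 25) [-0.93  0.59  2.27  1.42  1.43 -1.29] 0.0 [ 278. -175.  160.] [ 147. -196.  677.]
(515, -110, 205, -10, 25) [-0.93  0.22  2.34  1.39  1.48 -0.99] 0.0 [ 278. -175.  265.] [ 57. -77. 741.]
t 2.85 tcp [416.  -81.  411.5] hoodXY 371.4 -204.2
R [[0.015, 0.332, 0.943], [0.0, -0.943, 0.332], [1.0, -0.005, -0.014]]
q [-1.69  -0.718  2.574  1.418  2.004 -0.318] F [0.7 0.1 0.2] gap 0.003
goal world [430.7 -33.1 300. ] shift [-0.1113 -0.0398  0.0314] rot [23.27 -9.1  -2.48]
```

{"name": "play_rows", "arguments": {"motion": [[[-0.02,0,0],[4,-1.6,-0.4]],[[-0.04,-0.005,0.005],[8,-3.2,-0.8]],[[-0.06,-0.015,0.01],[12,-4.8,-1.2]],[[-0.08,-0.025,0.02],[16,-6.4,-1.7]],[[-0.1,-0.035,0.028],[20,-8,-2.1]],[[-0.111,-0.04,0.031],[23.3,-9.1,-2.5]],[[-0.111,-0.04,0.031],[23.3,-9.1,-2.5]]]}}

```text
clock: 3.55
tcp_pos: [430.2, -34.5, 299.3]
ee_rot: [-0.236, 0.714, 0.279, 0.598]
ft_force: [-1.7, 0.9, 0.2]
finger_gap: -0.0
```

```bash
python3 -c "
from h import *
goal((400,-163,75),-10,25)"
```

```text
t 3.55 tcp [430.2 -34.5 299.3] hoodXY 399.1 -164.3
R [[0.13, 0.68, 0.722], [0.116, -0.733, 0.67], [0.985, -0.003, -0.174]]
q [-1.333 -0.108  2.36   1.099  1.838 -0.788] F [-1.7  0.9  0.2] gap -0.0
goal world [430.7 -33.1  75. ] shift [-0.2207  0.      0.0404] rot [-0.08  0.02 -0.18]
```

{"name": "play_rows", "arguments": {"motion": [[[-0.03,0,0.0055],[0,0,0]],[[-0.06,0,0.011],[0,0,0]],[[-0.09,0,0.016],[0,0,0]],[[-0.12,0,0.022],[0,0,0]],[[-0.15,0,0.027],[0,0,0]],[[-0.18,0,0.033],[0,0,0]],[[-0.18,0,0.033],[0,0,0]]]}}

```text
clock: 4.25
tcp_pos: [430.0, -33.5, 114.5]
ee_rot: [-0.238, 0.714, 0.275, 0.598]
ft_force: [-0.2, 0.3, 0.2]
finger_gap: -0.002
```

```bash
python3 -c "
from h import *
goal((400,-163,75),-10,25)
from workcell import ctrl
p,d=ctrl.camera('scene');cv2.imwrite('pics/s2.png',p)
p,d=ctrl.camera('wrist');cv2.imwrite('pics/w2.png',p)
"
```

```text
t 4.25 tcp [430.  -33.5 114.5] hoodXY 399.2 -163.2
R [[0.133, 0.677, 0.724], [0.107, -0.736, 0.669], [0.985, -0.012, -0.171]]
q [-1.335  0.54   2.3    1.036  1.551 -1.296] F [-0.2  0.3  0.2] gap -0.002
goal world [430.7 -33.1  75. ] shift [-0.0388  0.0006  0.0075] rot [ 0.03 -0.17 -0.68]
```

View pics/s2.png

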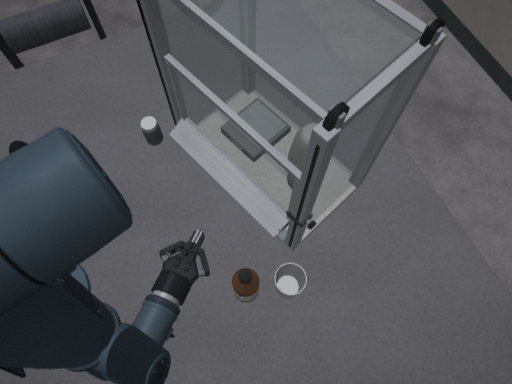

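View pics/w2.png

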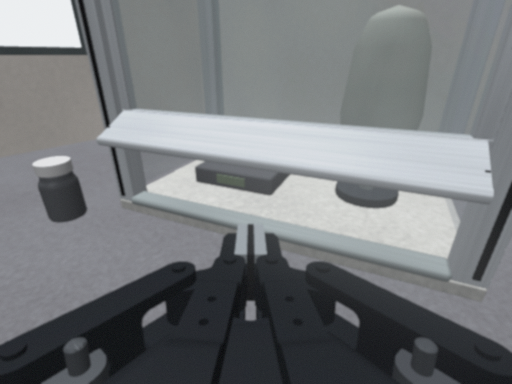

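{"name": "play_rows", "arguments": {"motion": [[[-0.02,0,0.004],[0,0,0]],[[-0.039,0,0.0075],[0,0,0]],[[-0.039,0,0.0075],[0,0,0]],[[-0.034,0,0.037],[0,0,0]],[[-0.029,0,0.067],[0,0,0]],[[-0.029,0,0.067],[0,0,0]]]}}

```text
clock: 4.95
tcp_pos: [475.8, 9.5, 79.4]
ee_rot: [-0.237, 0.713, 0.279, 0.599]
ft_force: [-1.1, 0.4, 1.0]
finger_gap: 0.002
```

```bash
python3 -c "
from h import *
goal((515,-110,75),-10,25)"
```

```text
t 4.95 tcp [475.8   9.5  79.4] hoodXY 456.0 -136.3
R [[0.128, 0.681, 0.721], [0.114, -0.733, 0.671], [0.985, -0.004, -0.171]]
q [-1.139  0.664  2.265  1.226  1.468 -1.364] F [-1.1  0.4  1. ] gap 0.002
goal world [524.   52.5  75. ] shift [0.0067 0.0013 0.0644] rot [-0.15 -0.15 -0.18]
```

{"name": "play_rows", "arguments": {"motion": [[[0.002,0.001,0.02],[0,0,0]],[[0.004,0.001,0.04],[0,0,0]],[[0.006,0.001,0.055],[0,0,0]],[[0.007,0.001,0.064],[0,0,0]],[[0.007,0.001,0.064],[0,0,0]]]}}

```text
clock: 5.45
tcp_pos: [523.9, 52.6, 76.7]
ee_rot: [-0.236, 0.712, 0.28, 0.599]
ft_force: [0.1, -0.7, -0.3]
finger_gap: 0.001
```

```bash
python3 -c "
from h import *
goal((515,-110,100),-10,25)
from workcell import ctrl
p,d=ctrl.camera('scene');cv2.imwrite('pics/s3.png',p)
p,d=ctrl.camera('wrist');cv2.imwrite('pics/w3.png',p)
"
```

```text
t 5.45 tcp [523.9  52.6  76.7] hoodXY 515.0 -109.9
R [[0.125, 0.682, 0.721], [0.116, -0.732, 0.672], [0.985, -0.001, -0.171]]
q [-0.928  0.676  2.236  1.427  1.428 -1.34 ] F [ 0.1 -0.7 -0.3] gap 0.001
goal world [524.   52.5 100. ] shift [ 0.0229  0.     -0.004 ] rot [-0.2  -0.18 -0.01]
```

View pics/w3.png

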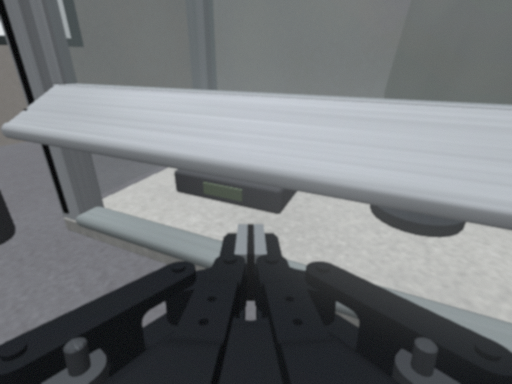

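View pics/s3.png

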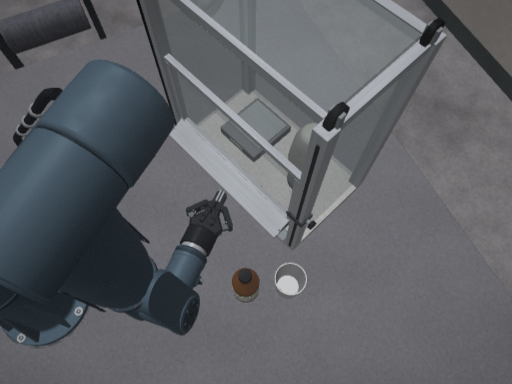

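Run:
```python
from h import *
s=load("scene")
def pr(p):
    c=s['R']@p+s['t'];return (c[0]/c[2]*s['fx']+s['cx'],c[1]/c[2]*s['fy']+s['cy'])
h=lambda X,Y,z:np.r_[X*E_+Y*F_,z]
print("tcp",pr(h(515,-110,77)),"nose",pr(h(490,-110,121)),pr(h(490,-50,121)),pr(h(490,-160,121)), "tip at 30 back",pr(h(485,-124,82)))
p=cv2.imread('pics/s3.png')
cv2.imwrite('pics/s3z.png',cv2.resize(p[150:250,170:290],None,fx=5,fy=5,interpolation=cv2.INTER_CUBIC))
```

```text
tcp (np.float64(226.16992884922286), np.float64(184.65215147730618)) nose (np.float64(217.68017535978842), np.float64(183.63863209511157)) (np.float64(201.84020473405343), np.float64(167.96255905711791)) (np.float64(231.29148797849717), np.float64(197.10910724909823)) tip at 30 back (np.float64(221.0262657955988), np.float64(194.83754836909858))
```

View pics/s3z.png

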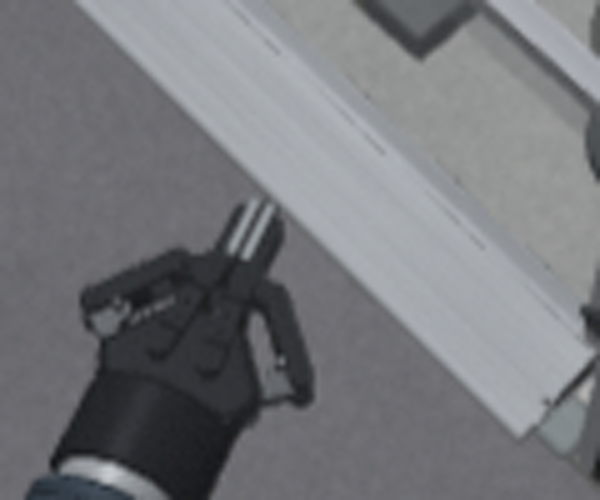

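{"name": "play_rows", "arguments": {"motion": [[[0.008,0,-0.0014],[0,0,0]],[[0.016,0,-0.0028],[0,0,0]],[[0.019,0,-0.0033],[0,0,0]],[[0.022,0,-0.0038],[0,0,0]],[[0.025,0,-0.0043],[0,0,0]],[[0.028,0,-0.0049],[0,0,0]]]}}

```text
clock: 6.15
tcp_pos: [523.7, 51.6, 104.3]
ee_rot: [-0.236, 0.713, 0.279, 0.599]
ft_force: [0.3, -0.4, -3.6]
finger_gap: -0.001
```

{"name": "play_rows", "arguments": {"motion": [[[0.004,0,-0.0007],[0,0,0]],[[0.008,0,-0.0014],[0,0,0]],[[0.012,0,-0.0021],[0,0,0]],[[0.016,0,-0.0028],[0,0,0]],[[0.02,0,-0.0035],[0,0,0]],[[0.024,0,-0.0042],[0,0,0]],[[0.028,0,-0.0049],[0,0,0]],[[0.032,0,-0.0056],[0,0,0]],[[0.036,0,-0.0063],[0,0,0]],[[0.04,0,-0.007],[0,0,0]],[[0.044,0,-0.0077],[0,0,0]],[[0.048,0,-0.0084],[0,0,0]]]}}

```text
clock: 7.35
tcp_pos: [523.7, 51.6, 153.4]
ee_rot: [-0.236, 0.713, 0.279, 0.599]
ft_force: [1.1, -0.9, -4.4]
finger_gap: -0.001
```

```bash
cat > meas.py <<'E'
from h import *
def meas(tag):
    from workcell import ctrl
    out=[]
    for n in("scene","top"):
        m=ctrl.camera_model(n);p,d=ctrl.camera(n);cv2.imwrite(f"pics/{n}_{tag}.png",p)
        c=dict(m,p=p,d=d);W=cloud(c).reshape(-1,3);X=W[:,:2]@E_;Y=W[:,:2]@F_
        k=(X>546.5)&(X<553)&(Y>-290)&(Y<70)&(W[:,2]>340)
        z=W[k,2]; h,b=np.histogram(z,np.arange(340,560,2));i=h.argmax();top=np.median(z[abs(z-b[i]-1)<4])
        k=(X>526.5)&(X<531.5)&(Y<-300)&(Y>-322);
        k=(Y>-280)&(Y<60)&(X>500)&(X<530)&(W[:,2]>100)&(W[:,2]<300)
        q=W[k];x=X[k];cov=np.median(q[:,2]-(x-496)*.527)-126.5
        print(n,"sash top",top.round(1),"-> underside",(top-260).round(1),"n",h[i],"cover rise vs start(115)",cov.round(1),len(q))
E
python3 -c "
from h import *
from meas import meas
show();meas('a')"
```

```text
t 7.35 tcp [523.7  51.6 153.4] hoodXY 514.4 -110.8
R [[0.127, 0.681, 0.722], [0.116, -0.733, 0.671], [0.985, -0.002, -0.172]]
q [-0.931  0.407  2.309  1.401  1.458 -1.143] F [ 1.1 -0.9 -4.4] gap -0.001
scene sash top 428.2 -> underside 168.2 n 309 cover rise vs start(115) 53.5 1917
top sash top 428.0 -> underside 168.0 n 115 cover rise vs start(115) 54.9 1309
```

View pics/scene_a.png

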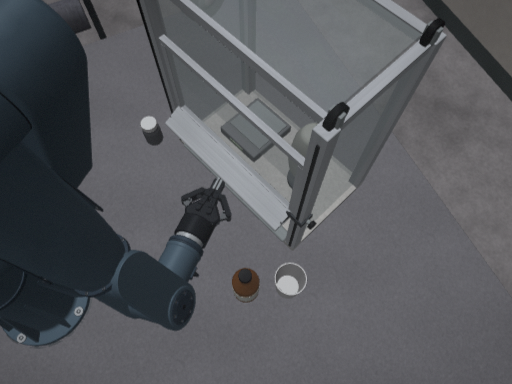

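Run:
```python
from h import *
for n in("scene","top"):
    c=load(n);P=cloud(c);W=P.reshape(-1,3);X=W[:,:2]@E_;Y=W[:,:2]@F_;Z=W[:,2]
    for nm,k in(("clip front",(X>524)&(X<530)&(Y>-335)&(Y<-312)),("clip side",(Y<-341.5)&(Y>-347)&(X>528)&(X<570)),("screw",(Y<-351)&(Y>-372)&(X>530)&(X<570)),("pointer",(X>520)&(X<530.5)&(Y>-311)&(Y<-295))):
        z=np.sort(Z[k&(Z>195)&(Z<240)]);print(n,nm,len(z),z.round(0)[[0,1]+list(range(2,len(z)-2,max(1,len(z)//10)))+[-2,-1]] if len(z)>6 else z)
        k2=k&(Z>195)&(Z<240);print("   X",np.percentile(X[k2],[5,50,95]).round(0) if k2.any() else '',"Y",np.percentile(Y[k2],[5,50,95]).round(0) if k2.any() else '')
# screw & pointer triangulation
s=load("scene");t=load("top")
for n,c,box in(("scene",s,(303,215,320,232)),("top",t,(300,165,312,182))):
    x0,y0,x1,y1=box;g=c['p'][y0:y1,x0:x1].max(2);m=g<40;v,u=np.nonzero(m);print(n,len(u),u.mean()+x0,v.mean()+y0,g.min())
```

```text
scene clip front 44 [195. 199. 203. 210. 212. 216. 217. 220. 222. 224. 225. 226. 236. 240.]
   X [528. 528. 530.] Y [-334. -326. -313.]
scene clip side 48 [208. 209. 210. 212. 214. 220. 221. 222. 222. 224. 224. 225. 225. 226.
 227.]
   X [529. 544. 561.] Y [-345. -344. -342.]
scene screw 53 [210. 210. 210. 215. 217. 219. 220. 221. 222. 223. 224. 225. 226. 226.]
   X [538. 545. 554.] Y [-363. -359. -353.]
scene pointer 18 [207. 207. 211. 211. 213. 214. 215. 216. 216. 217. 218. 220. 220. 222.
 223. 223. 225. 227.]
   X [527. 528. 530.] Y [-311. -307. -300.]
top clip front 19 [209. 209. 215. 217. 217. 220. 222. 223. 223. 224. 224. 226. 227. 227.
 229. 230. 232. 235. 235.]
   X [526. 527. 529.] Y [-334. -325. -314.]
top clip side 1 [218.88321483]
   X [532. 532. 532.] Y [-343. -343. -343.]
top screw 18 [211. 217. 219. 220. 220. 220. 221. 222. 223. 224. 224. 224. 224. 224.
 225. 225. 226. 228.]
   X [536. 541. 548.] Y [-361. -357. -352.]
top pointer 8 [208. 212. 214. 218. 219. 219. 223. 226.]
   X [527. 528. 530.] Y [-308. -304. -299.]
scene 25 310.96 224.64 29
top 42 303.23809523809524 171.5952380952381 12
```

{"name": "play_rows", "arguments": {"motion": [[[0.004,0,-0.0007],[0,0,0]],[[0.008,0,-0.0014],[0,0,0]],[[0.012,0,-0.0021],[0,0,0]],[[0.016,0,-0.0028],[0,0,0]],[[0.02,0,-0.0035],[0,0,0]],[[0.024,0,-0.0042],[0,0,0]],[[0.028,0,-0.0049],[0,0,0]],[[0.032,0,-0.0056],[0,0,0]],[[0.036,0,-0.0063],[0,0,0]],[[0.039,0,-0.0068],[0,0,0]],[[0.042,0,-0.0074],[0,0,0]],[[0.044,0,-0.0077],[0,0,0]]]}}

```text
clock: 8.65
tcp_pos: [523.7, 51.6, 198.8]
ee_rot: [-0.236, 0.712, 0.28, 0.599]
ft_force: [0.5, -1.6, -3.7]
finger_gap: 0.0
```

```bash
python3 -c "
from h import *
from meas import meas
show();meas('b')
a=cv2.imread('pics/scene_b.png')[170:255,240:340];b=cv2.imread('pics/top_b.png')[150:225,250:340]
cv2.imwrite('pics/mb.png',np.hstack([cv2.resize(cv2.convertScaleAbs(a,alpha=1.6),(400,340),interpolation=cv2.INTER_CUBIC),cv2.resize(cv2.convertScaleAbs(b,alpha=1.6),(400,340),interpolation=cv2.INTER_CUBIC)]))
from workcell import ctrl
p,d=ctrl.camera('wrist');cv2.imwrite('pics/w_b.png',p)
"
```

```text
t 8.65 tcp [523.7  51.6 198.8] hoodXY 514.5 -110.8
R [[0.126, 0.681, 0.722], [0.116, -0.732, 0.671], [0.985, -0.001, -0.171]]
q [-0.931  0.247  2.335  1.388  1.483 -1.011] F [ 0.5 -1.6 -3.7] gap 0.0
scene sash top 473.6 -> underside 213.6 n 377 cover rise vs start(115) 98.8 2096
top sash top 473.6 -> underside 213.6 n 139 cover rise vs start(115) 100.0 1398
```

View pics/mb.png

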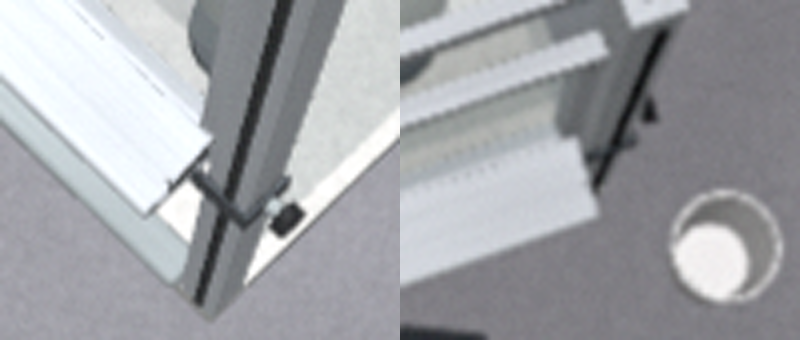

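View pics/w_b.png

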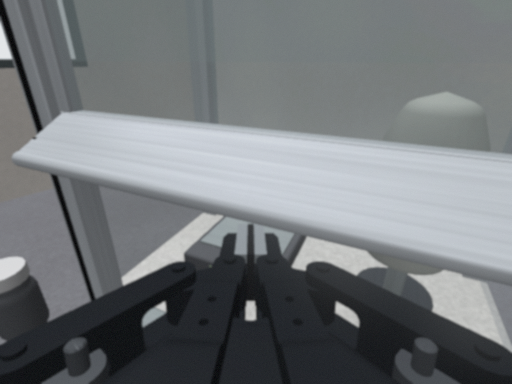

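{"name": "play_rows", "arguments": {"motion": [[[-0.005,0,0.001],[0,0,0]],[[-0.015,0,0.0026],[0,0,0]],[[-0.025,0,0.0043],[0,0,0]],[[-0.025,0,0.0043],[0,0,0]],[[-0.03,0,-0.025],[0,0,0]],[[-0.035,0,-0.055],[0,0,0]],[[-0.04,0,-0.085],[0,0,0]],[[-0.045,0,-0.115],[0,0,0]],[[-0.045,0,-0.115],[0,0,0]],[[-0.045,0,-0.115],[0,0,0]]]}}

```text
clock: 9.8
tcp_pos: [435.4, -31.8, 174.4]
ee_rot: [-0.235, 0.712, 0.279, 0.6]
ft_force: [1.2, 0.1, -0.5]
finger_gap: 0.001
```

```bash
python3 -c "
from h import *
from meas import meas
show();meas('c')
from workcell import ctrl
m=ctrl.camera_model('wrist');p,d=ctrl.camera('wrist');cv2.imwrite('pics/w_c.png',p)
"
```

```text
t 9.8 tcp [435.4 -31.8 174.4] hoodXY 404.9 -163.2
R [[0.125, 0.679, 0.723], [0.115, -0.734, 0.669], [0.985, -0.0, -0.17]]
q [-1.315  0.324  2.343  1.056  1.632 -1.154] F [ 1.2  0.1 -0.5] gap 0.001
scene sash top 473.9 -> underside 213.9 n 302 cover rise vs start(115) 99.2 2094
top sash top 473.7 -> underside 213.7 n 159 cover rise vs start(115) 99.9 1408
```

View pics/w_c.png

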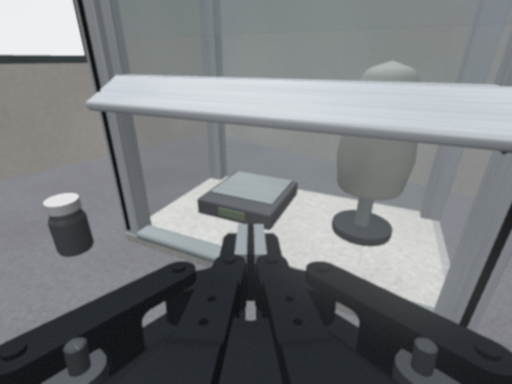

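View pics/scene_c.png

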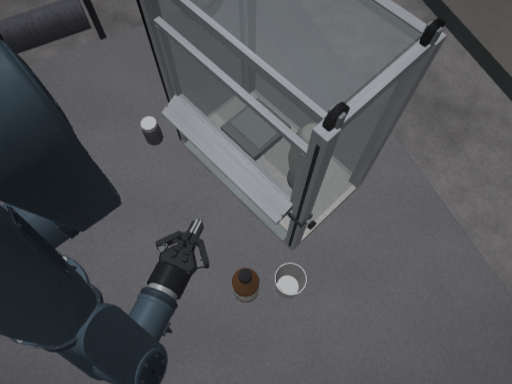

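```bash
python3 -c "
from workcell import ctrl
print(ctrl.finish_job())"
```

```text
the job is handed in; nothing more can be done
None
```

I pushed the sash up about 99 mm with the closed fingertips under the middle of the lip. I then lowered the hand clear, drew it back about 125 mm, and handed the job in at about 10 s on the clock.

- **Sash height:** after release, both cameras put the lip's underside at 213.7–213.9 mm. Estimates from the sloping cover, and from the fingertip height while still pushing, gave about 214–215 mm. The marker clip is centred at about 215–216 mm, so the lip sits 1–2 mm below the pointer. My depth readings carry a possible error of 2–3 mm, and the allowance is 10 mm.
- **Pushing force:** the fingertips pushed at about 4 N for about 2.5 s, at roughly 40 mm/s. Nothing was gripped.
- **Clearance at the end:** the force reading was back to noise, and the sash had not moved more than about 0.3 mm since release.
- **Bottle, cup and jar:** they stand at the same image positions as at the start. I judged this by eye and did not measure it.

No check failed or disagreed by more than about 1.5 mm.

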